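Sort tagged brass valve bodies after the alloy check

TASK

Sort the checked brass valve bodies lying on the sloping rack under the lamp bar: set the green-tagged one in the green nest and the red-tagged one in the red nest, each lying flat on the nest's plate between the guides with its tag up. Set them down without dropping them, leave the yellow-tagged one (still to be tested) on the rack, and leave the analyser, tin and marker where they are.

Things in the scene. Friction and masses are not known exactly. Their poses are not given: they have to be found in the camera images.
- valve_green: Brass valve body, green tag 27 x 27 x 3 mm on top. Origin: centre of underside; x along its 70 mm length, z out of the tagged top. Middle block 34 x 34 mm, 30 tall (33 with tag), flat sides at y = +-17 to grip; on each x end a port with a 30 mm dia. flange, axis at z = 15. Ends alike. 0.28 kg. Starts on the rack, tilted with its slope
- valve_red: Brass valve body, red tag 27 x 27 x 3 mm on top. Origin: centre of underside; x along its 70 mm length, z out of the tagged top. Middle block 34 x 34 mm, 30 tall (33 with tag), flat sides at y = +-17 to grip; on each x end a port with a 30 mm dia. flange, axis at z = 15. Ends alike. 0.28 kg. Starts on the rack, tilted with its slope
- valve_yellow: Brass valve body, yellow tag 27 x 27 x 3 mm on top. Origin: centre of underside; x along its 70 mm length, z out of the tagged top. Middle block 34 x 34 mm, 30 tall (33 with tag), flat sides at y = +-17 to grip; on each x end a port with a 30 mm dia. flange, axis at z = 15. Ends alike. 0.28 kg. Starts on the rack, tilted with its slope. Stays there
- nest_green: Green nest, fixed plate 116 x 84 x 6 mm. Origin: centre of underside, on the table; x its long way. A valve lies centred on it (underside at z = 6), length along x, 5 mm play: black guides at |x| 26 to 38, inner faces y = +-20.5, tops z = 20; end stops, inner faces x = +-41.5, tops z = 18. Clear for fingers beside the middle block
- nest_red: Red nest, fixed plate 116 x 84 x 6 mm. Origin: centre of underside, on the table; x its long way. A valve lies centred on it (underside at z = 6), length along x, 5 mm play: black guides at |x| 26 to 38, inner faces y = +-20.5, tops z = 20; end stops, inner faces x = +-41.5, tops z = 18. Clear for fingers beside the middle block
- rack: Fixed grey rack, foot 130 x 340 mm. Origin: on the table under the valves; x away from robot. Bed slopes 26 deg, facing the robot, through x = 0, z = 75 mm, with a 16 mm lip at its lower edge. Valves lie square on it, undersides centred at x = 0, z = 75, y = -90, 0, 90, any order, length up the slope. Lamp bar 16 mm wide along y above at x = 12, underside z = 238; posts at y = +-166
- analyser: bystander: grey and black hand-held alloy analyser lying on its side, body 150 x 60 x 50 mm with nose to x = +105 mm and handle to y = -160 mm. Origin: under the body's centre, on the table
- tin: bystander: open steel tin, 72 mm dia., 90 mm tall. Origin: centre of its underside
- marker: bystander: white marker with a blue cap lying on the table, 130 x 16 x 16 mm, along its x from -45 to +85 mm. Origin: on its underside, 45 mm from the white end

How it is judged:
By the outcome, as a careful person would: the job done as asked, in the order asked, and still so for the second after the job is handed in, with the robot touching nothing.
It also fails if it takes over 61 s, if anything falls off the work surface, if the arm or the gripper's body presses on something with over 40 N, if the wrist force passes 120 N, or if a joint passes its speed limit or range.

ROBOT

A 7-joint arm with a two-finger parallel gripper is mounted at the origin on the work surface. World frame = base frame: x ahead of the robot, y to its left, z up, the work surface at z = 0. Lengths are in m, angles in rad, forces in N, time in s.
With the tool pointing down it reaches from about 0.4 to 0.875 m from the base axis. Payload 4.4 kg.
Tool frame: the origin (TCP) lies midway between the tips of the shut fingers; the grasp point (between the pads) lies 19 mm behind it; z points along the fingers, y is the direction in which the jaws open and shut (so a half turn about z gives the same grasp; the last joint's range is limited). The gripper opens to 85 mm and grips with 20 to 120 N. Pads are 22 mm wide; open, the fingers measure 114 mm over their backs; the gripper's body (76 mm by 85 mm) begins 54 mm behind the grasp point. The pads swing forward as they close: fully open they stand 13 mm farther back than shut.
Start: joints at [-1.342, 0.628, 0.038, 1.517, -0.027, 0.996, -0.02], TCP at [0.189, 0.622, 0.231] pointing down, gripper open.
Joint ranges: [-3.06, 3.06], [-0.37, 2.12], [-1.25, 1.32], [0.18, 2.47], [-1.1, 4.24], [0.23, 1.98], [-2.94, 2.94]. Speed limits (rad/s): [2.57, 2.57, 3.14, 3.14, 3.14, 3.14, 3.14].

INTERFACE

Orientations are given as a rotation vector (axis times angle).
In Python, from station import env, viewer, hand_in gives the robot as it stands.
- The arm moves only by the tool arm_command, never from a script. Its argument "increments" is a list of rows, each a list of 2 entries, a list of its own where there are three numbers: the shift along the world's x, y, z in mm, then the turn, a rotation vector about the world's x, y, z in rad. In form: [[[dx, dy, dz], [rx, ry, rz]], ...]. A call has 1 to 12 rows; each row is the pose to reach, as a shift and turn from the pose commanded when the call began; what a row does not reach only later rows make up. A row lasts 1/12 s, in which the tool goes at most 41.7 mm and 7.16 degrees, less where a joint would pass 70% of its speed; a pose out of reach is approached as far as the arm can. A call with a gripper value outside its range is refused whole. "fingers" is the finger opening in mm, from 0 to 85.4, set as the call begins (left out, the last holds). The fingers move at their own pace and stop on an object; "grip_force" is the grip in N (left out, the last holds). Time passes only in rows, so rows that repeat a pose let the fingers close. It gives the time, the measured TCP pose, the force and the opening at its end, in the units of the state.
- env.read_state(): the state, without advancing time (a new reading comes with each control period).
- viewer.camera(name): name is "side" or "top"; returns a dict with "pixels" (400x640x3 uint8, red, green, blue), "vertical_fov" (degrees; the focal length in pixels is half the picture's height over the tangent of half this angle, whatever the lens; pixels are square), "cx", "cy" (the principal point, pixels), "k1" (the pictures are not rectified: a ray, as slopes to the right and down, at radius r is drawn at 1 + k1 r^2 times it, then the intrinsics apply), "xyz" and "attitude" of the camera in the world. Camera axes: x right, y up, looking along -z (the intrinsics and any distortion apply to the point x, -y, -z); pixel columns grow to the right and rows downward; lengths in m; the calibration is good to about 2 mm. A picture is of the moment at which its call begins. There is no depth.
- hand_in(): hands the job in, once; it reports no verdict.
Trained networks look in the newest picture that a camera, given by its name, has taken for a name from the list of things; names that differ only in an ending like _2 or _b are one class to them, and where a whole thing is asked for, a point or a joint stands for the part that bears it (a point fixed in the world has none). Each returns a list of dicts, best first, with "score" (0 to 1); they miss things now and then, are a little off and sometimes report something else, mostly with a low value. They report only what shows in the picture. A call takes as long as a camera call.
- viewer.cut_out(label, camera): "mask" (400x640 bool, what is visible of it) and "position" ([column, row] in pixels, amid what is visible of it).
The state is a dict: "time_s": time; "q": joint angles; "qvel": joint speeds; "joint_efforts": joint torques, N m; "eef_pos": TCP position; "eef_rot": TCP orientation; "wrist_force": force on the tool from outside, world axes, zero at the start; "moment": the same for the moment, N m; "gripper_width": finger opening in m.
Only numpy, scipy, OpenCV 4.12 (cv2) and the standard library are available. Lean on these libraries where they do the work, as an engineer would, in place of code of your own. Each camera call takes 0.05 s, during which the arm holds its last target. There are 200 camera calls.

## Working session

There is one attempt and no reset: what is moved stays moved. The work goes in short steps, Python scripts to look and compute and a tool call to move; the robot and the scene stay as the last step left them, time stands still between calls to the robot, and variables do not carry over. Pictures are saved under pics/ and viewed, about 8 in all and at most 12, crops included, and the job is handed in when it is done.

Besides the shell and the picture viewer there is one more tool, called after "Emit:" as name(argument=value, ...) on one line, values as JSON. arm_command: Moves the arm, as the interface text tells. Its arguments: {"type":"object","properties":{"increments":{"type":"array"},"fingers":{"type":"number"},"grip_force":{"type":"number"}},"required":["increments"]}

```bash
mkdir -p pics; cat > h.py <<'E'
import numpy as np, cv2
from station import env, viewer, hand_in
from scipy.spatial.transform import Rotation as R
def rot(a):
    a=np.array(a,float)
    if a.shape==(3,3): return a
    return R.from_rotvec(a).as_matrix() if a.size==3 else R.from_quat(a).as_matrix()
def model(c):
    h=c["pixels"].shape[0]; f=h/2/np.tan(np.radians(c["vertical_fov"])/2)
    K=np.array([[f,0,c["cx"]],[0,f,c["cy"]],[0,0,1.]]); D=np.array([c["k1"],0,0,0,0.])
    return K,D,rot(c["attitude"])@np.diag([1,-1,-1]),np.array(c["xyz"],float)
def proj(c,P):
    K,D,Rc,t=model(c); r=cv2.Rodrigues(Rc.T)[0]
    return cv2.projectPoints(np.array(P,float).reshape(-1,1,3),r,-Rc.T@t,K,D)[0].reshape(-1,2)
def atz(c,px,z):
    K,D,Rc,t=model(c)
    n=cv2.undistortPoints(np.array(px,float).reshape(-1,1,2),K,D).reshape(-1,2)
    d=np.c_[n,np.ones(len(n))]@Rc.T
    return t+d*((z-t[2])/d[:,2])[:,None]
def save(c,name): cv2.imwrite(name,cv2.cvtColor(c["pixels"],cv2.COLOR_RGB2BGR))
E
python3 - <<'E'
from h import *
print(env.read_state())
import pickle
for n in("side","top"):
    c=viewer.camera(n); save(c,f"pics/{n}1.png"); pickle.dump(c,open(f"{n}1.pkl","wb"))
    print(n,{k:v for k,v in c.items() if k!="pixels"})
    for l in["valve_green","valve_red","valve_yellow","nest_green","nest_red","rack","analyser","tin","marker"]:
        for o in viewer.cut_out(l,n)[:2]: print(l,round(o["score"],2),np.round(o["position"],1),o["mask"].sum(),np.round(atz(c,[o["position"]],0.09 if "valve" in l else 0.006)[0],3))
E
```

```text
{'time_s': 0.0, 'q': array([-1.3417706 ,  0.6293522 ,  0.03847978,  1.51836968, -0.02699341,
        0.99631263, -0.02001379]), 'qvel': array([-0.00133367, -0.00174311,  0.00042456, -0.00060652, -0.0005745 ,
        0.00065833,  0.00139208]), 'joint_efforts': array([-7.94805183e-04, -5.63396645e+01,  1.22571945e+00, -1.93451446e+01,
        1.08895783e-02,  1.03404510e-02, -3.11867971e-06]), 'eef_pos': array([0.18868464, 0.62135149, 0.23038533]), 'eef_rot': array([-4.61465284e-01, -3.10728253e+00,  2.99862794e-03]), 'wrist_force': array([ 0.21330063,  0.7503391 , -0.14277079]), 'moment': array([ 0.01095684, -0.01751019,  0.01431629]), 'gripper_width': 0.08536562264539525}
side {'vertical_fov': 54.69555943024735, 'cx': 316.43742186925436, 'cy': 198.38841601780234, 'k1': -0.028806851167167614, 'xyz': array([ 0.3163687 , -0.62384674,  0.8968159 ]), 'attitude': array([ 0.66449254, -0.11004777, -0.33529666])}
valve_green 0.79 [344.7 168. ] 309 [0.641 0.055 0.09 ]
valve_red 0.82 [358.5 187.7] 339 [ 0.649 -0.025  0.09 ]
valve_yellow 0.8 [373.  213.1] 356 [ 0.649 -0.116  0.09 ]
nest_green 0.
[... 635 characters left out ...]
793])}
valve_green 0.63 [303.3 152.2] 282 [0.643 0.06  0.09 ]
valve_red 0.81 [337.2 153.1] 339 [ 0.64  -0.031  0.09 ]
valve_yellow 0.88 [366.  146.6] 311 [ 0.658 -0.108  0.09 ]
nest_green 0.83 [249.8 230. ] 1212 [0.432 0.216 0.006]
nest_green 0.62 [336.  149.1] 293 [ 0.663 -0.029  0.006]
nest_red 0.9 [391.3 226.1] 1190 [ 0.444 -0.186  0.006]
rack 0.75 [338.1 143.1] 4878 [ 0.68  -0.035  0.006]
rack 0.26 [334.  152.2] 342 [ 0.654 -0.023  0.006]
analyser 0.94 [465.7 198.3] 2254 [ 0.523 -0.395  0.006]
tin 0.87 [198.6 194. ] 635 [0.534 0.363 0.006]
tin 0.69 [249.9 233.1] 1209 [0.423 0.215 0.006]
marker 0.69 [327.5 230.8] 277 [ 0.43  -0.005  0.006]
marker 0.25 [198.2 195.2] 652 [0.531 0.364 0.006]
```

```bash
python3 - <<'E'
import cv2
a=cv2.imread("pics/top1.png")[90:290,180:460]; cv2.imwrite("pics/top1z.png",cv2.resize(a,None,fx=2.85,fy=2.85,interpolation=cv2.INTER_CUBIC))
a=cv2.imread("pics/side1.png")[90:330,200:480]; cv2.imwrite("pics/side1z.png",cv2.resize(a,None,fx=2.5,fy=2.5,interpolation=cv2.INTER_CUBIC))
E
```

```text
(no output)
```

View pics/top1z.png

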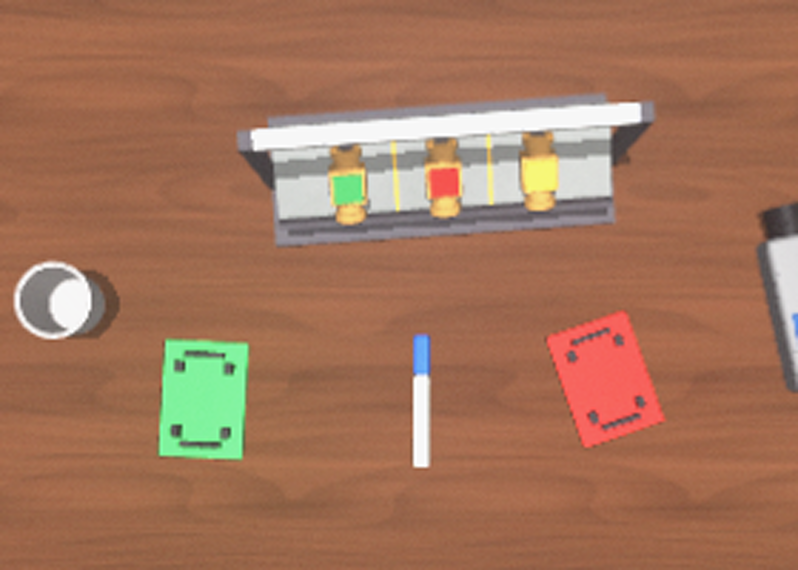

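View pics/side1z.png

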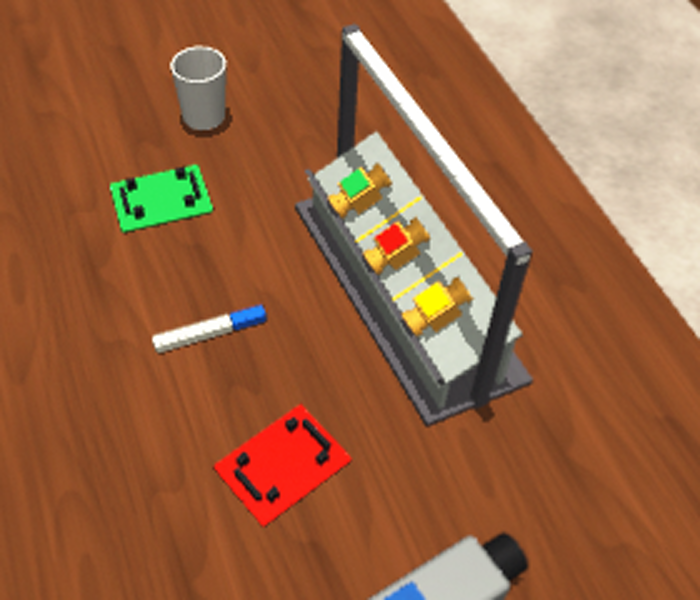

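```bash
cat > fit.py <<'E'
from h import *
import pickle
from scipy.optimize import least_squares
C={n:pickle.load(open(n+"1.pkl","rb")) for n in("side","top")}
S=np.radians(26)
def cmask(c,col):
    hsv=cv2.cvtColor(c["pixels"],cv2.COLOR_RGB2HSV); h,s,v=[hsv[...,i].astype(int) for i in range(3)]
    m={"green":(abs(h-65)<15),"red":((h<4)|(h>175)),"yellow":(abs(h-29)<3)}[col]&(s>140)&(v>110)
    n,l,st,ce=cv2.connectedComponentsWithStats(m.astype(np.uint8))
    return [(st[i,4],ce[i],l==i) for i in np.argsort(-st[1:,4])+1][:4]
if __name__=="__main__":
    obs=[];nest={}
    for n,c in C.items():
        for col,y in(("green",.09),("red",0),("yellow",-.09)):
            L=cmask(c,col); print(n,col,[(int(a),np.round(p,1).tolist()) for a,p,_ in L])
            t=[o for o in L if atz(c,[o[1]],.1)[0][0]>.57 and o[0]>60][0]; obs.append((n,y,t[1]))
            if col!="yellow":
                cnt=max(cv2.findContours(L[0][2].astype(np.uint8),0,2)[0],key=cv2.contourArea)
                nest[n,col]=cv2.convexHull(cnt).reshape(-1,2)
    def tagp(p,y):
        x=np.array([-np.sin(S)*.033,y,.075+np.cos(S)*.033]); return R.from_euler("z",p[2]).apply(x)+[p[0],p[1],0]
    f=lambda p:np.concatenate([proj(C[n],[tagp(p,y)])[0]-q for n,y,q in obs])
    r=least_squares(f,[.65,-.03,0]); print("rack",np.round(r.x,4),np.round(r.fun.reshape(-1,2),2).tolist())
    for col in("green","red"):
        for n in C:
            g=atz(C[n],nest[n,col],.006 if n=="top" else .006)[:,:2]
            (x,y),(w,h),a=cv2.minAreaRect((g*1000).astype(np.float32)); print(col,n,np.round([x,y,w,h,a],1))
        # box silhouette fit on both
        box=np.array([[i*.058,j*.042,k] for i in(-1,1) for j in(-1,1) for k in(0,.006)])
        def sil(p,ns=list(C)):
            o=[]
            for n in ns:
                q=proj(C[n],R.from_euler("z",p[2]).apply(box)+[p[0],p[1],0]).astype(np.float32)
                h=cv2.convexHull(q).astype(np.float32)
                o+=[cv2.pointPolygonTest(h,tuple(map(float,v)),True) -.5 for v in nest[n,col]]
            return np.array(o)
        for ns in(["side"],["top"],["side","top"]):
            p0=[.432,.216,0] if col=="green" else [.444,-.186,.3]
            r=least_squares(sil,p0,args=(ns,),diff_step=1e-3); print(col,ns,np.round(r.x,4),"rms",np.sqrt(np.mean(r.fun**2)).round(2))
E
python3 fit.py
```

```text
side green [(628, [263.7, 169.1]), (67, [341.5, 162.9])]
side red [(1208, [312.4, 275.6]), (76, [356.0, 185.1])]
side yellow [(109, [372.5, 209.6]), (15, [362.5, 205.4]), (15, [348.6, 181.4]), (13, [379.6, 193.8])]
top green []Traceback (most recent call last):
  File "fit.py", line 16, in <module>
    t=[o for o in L if atz(c,[o[1]],.1)[0][0]>.57 and o[0]>60][0]; obs.append((n,y,t[1]))
      ~~~~~~~~~~~~~~~~~~~~~~~~~~~~~~~~~~~~~~~~~~~~~~~~~~~~~~~~^^^
IndexError: list index out of range
```

```bash
python3 - <<'E'
import cv2
i=cv2.cvtColor(cv2.imread("pics/top1.png"),cv2.COLOR_BGR2HSV)
for p in((250,230),(302,156),(336,154),(391,226),(369,151)): print(p,i[p[1],p[0]])
E
sed -i 's/&(s>140)&(v>110)/\&(s>105)\&(v>110)/' fit.py; python3 fit.py
```

```text
(250, 230) [ 68 120 243]
(302, 156) [ 66 136 230]
(336, 154) [  1 174 245]
(391, 226) [  1 159 247]
(369, 151) [ 30 131 247]
side green [(628, [263.7, 169.1]), (71, [341.3, 162.8])]
side red [(1208, [312.4, 275.6]), (76, [356.0, 185.1])]
side yellow [(109, [372.5, 209.6]), (24, [363.2, 205.0]), (19, [379.7, 194.0]), (19, [348.4, 181.7])]
top green [(1075, [251.0, 229.8]), (89, [301.6, 156.1])]
top red [(1156, [391.7, 222.6]), (80, [335.6, 153.5])]
top yellow [(279, [623.4, 256.0]), (197, [601.5, 264.0]), (110, [369.3, 151.2]), (29, [615.6, 363.1])]
rack [ 0.6529 -0.0247  0.0724] [[-0.59, 0.39], [-0.43, 0.32], [-0.59, 0.36], [0.07, -0.62], [-0.18, -0.47], [-0.01, -0.67]]
green side [436.2 211.9  86.2 115.1  87.3]
green top [432.8 212.4  83.4 115.9  87.3]
green ['side'] [ 0.4363  0.2147 -0.0467] rms 0.18
green ['top'] [ 0.4332  0.2128 -0.036 ] rms 0.27
green ['side', 'top'] [ 0.4346  0.2136 -0.0479] rms 0.46
red side [ 457.8 -187.3  116.    84.6   19.4]
red top [ 453.7 -187.2  116.4   84.2   19.4]
red ['side'] [ 0.4578 -0.186   0.3327] rms 0.2
red ['top'] [ 0.4539 -0.1873  0.34  ] rms 0.37
red ['side', 'top'] [ 0.4558 -0.1866  0.3357] rms 0.61
```

```bash
cat > plan.py <<'E'
from h import *
S=np.radians(26); RACK=np.array([.6529,-.0247,.0724])
NEST={"green":(.4346,.2136,-.0479),"red":(.4558,-.1866,.3357)}
def pose_rack(y,d,up=0):
    Rz=R.from_euler("z",RACK[2]); n=Rz.apply([-np.sin(S),0,np.cos(S)]); u=Rz.apply([np.cos(S),0,np.sin(S)])
    p=Rz.apply([0,y,.075])+[RACK[0],RACK[1],0]+d*n+up*u
    yv=Rz.apply([0,1,0]); z=-n; return p,np.c_[np.cross(yv,z),yv,z]
def pose_nest(c,z,dx=0,dy=0):
    x,y,a=NEST[c]; Rz=R.from_euler("z",a); yv=Rz.apply([0,1,0]); zv=np.array([0,0,-1.])
    return Rz.apply([dx,dy,0])+[x,y,z],np.c_[np.cross(yv,zv),yv,zv]
def inc(T):
    s=env.read_state(); p,M=T
    print("t",round(s["time_s"],2),"inc mm",np.round((p-s["eef_pos"])*1000,1),"turn",np.round(R.from_matrix(M@rot(s["eef_rot"]).T).as_rotvec(),3),"tgt",np.round(p,4))
E
python3 -c "
from plan import *
inc(pose_rack(.09,.12));inc(pose_rack(.09,.004))"
```

```text
t 1.0 inc mm [ 405.1 -560.7  -48.5] turn [-0.051 -0.453  0.361] tgt [0.5939 0.0613 0.1829]
t 1.0 inc mm [ 455.8 -557.  -152.7] turn [-0.051 -0.453  0.361] tgt [0.6446 0.0649 0.0786]
```

Emit:
arm_command(increments=[[[24,-34,0],[0,0,0.03]],[[48,-67,0],[0,-0.03,0.06]],[[72,-100,0],[-0.005,-0.07,0.1]],[[95,-132,0],[-0.01,-0.11,0.13]],[[119,-165,0],[-0.015,-0.15,0.16]],[[143,-198,0],[-0.02,-0.19,0.19]],[[167,-231,0],[-0.025,-0.23,0.22]],[[191,-264,0],[-0.03,-0.27,0.25]],[[214,-297,0],[-0.035,-0.31,0.28]],[[238,-330,0],[-0.04,-0.35,0.31]],[[262,-362,0],[-0.045,-0.39,0.33]],[[286,-395,0],[-0.051,-0.453,0.361]]], fingers=85, grip_force=70)

```text
time_s: 2.0
eef_pos: [0.4744, 0.229, 0.2324]
eef_rot: [-0.09, 2.69, 0.021]
wrist_force: [2.6, -1.3, 1.1]
gripper_width: 0.0849
```

```bash
python3 -c "
from plan import *
inc(pose_rack(.09,.12)); print(env.read_state()['q'])"
```

```text
t 2.0 inc mm [ 119.5 -167.8  -49.6] turn [-0.    -0.003  0.005] tgt [0.5939 0.0613 0.1829]
[-0.88021022  0.33419539  0.27669469  2.24001518  0.65157948  0.24301817
  0.39332748]
```

Emit:
arm_command(increments=[[[20,-28,-5],[0,0,0]],[[42,-59,-15],[0,0,0]],[[64,-90,-25],[0,0,0]],[[86,-120,-35],[0,0,0]],[[105,-147,-43],[0,0,0.003]],[[119.5,-168,-49.5],[0,-0.003,0.005]],[[119.5,-168,-49.5],[0,-0.003,0.005]],[[119.5,-168,-49.5],[0,-0.003,0.005]]])

```text
time_s: 2.67
eef_pos: [0.5947, 0.053, 0.1804]
eef_rot: [-0.08, 2.692, 0.012]
wrist_force: [-0.3, -0.7, -0.0]
gripper_width: 0.0851
```

```bash
python3 -c "
from plan import *
inc(pose_rack(.09,.12));inc(pose_rack(.09,.04));inc(pose_rack(.09,.004)); print(env.read_state()['q'])
c=viewer.camera('side'); save(c,'a.png'); d=viewer.camera('top'); save(d,'b.png')
A=cv2.imread('a.png')[90:290,220:440]; B=cv2.imread('b.png')[90:290,200:420]
cv2.imwrite('pics/pre.png',cv2.resize(np.hstack([A,B]),None,fx=1.8,fy=1.8,interpolation=cv2.INTER_CUBIC))"
```

```text
t 2.67 inc mm [-0.8  8.3  2.5] turn [ 0.005 -0.005  0.014] tgt [0.5939 0.0613 0.1829]
t 2.67 inc mm [ 34.2  10.8 -69.4] turn [ 0.005 -0.005  0.014] tgt [0.6289 0.0638 0.111 ]
t 2.67 inc mm [  49.9   11.9 -101.8] turn [ 0.005 -0.005  0.014] tgt [0.6446 0.0649 0.0786]
[ 0.11116206  0.50765899 -0.38726719  2.14788025  1.32611208  0.25290085
  0.17909273]
```

View pics/pre.png

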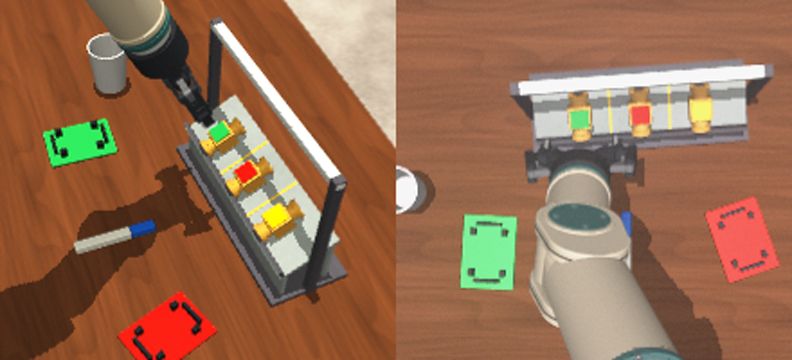

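The pre-grasp picture shows the tool in front of the green valve (left panel at 220,130), clear of the lamp bar, with the jaws spanning across the valve. I'll correct by 8 mm and settle.

Emit:
arm_command(increments=[[[10,9,-18],[0.003,-0.002,0.007]],[[20,10,-42],[0.005,-0.005,0.014]],[[34,11,-69],[0.005,-0.005,0.014]],[[34,11,-69],[0.005,-0.005,0.014]],[[34,11,-69],[0.005,-0.005,0.014]]])

```text
time_s: 3.18
eef_pos: [0.6245, 0.0757, 0.1109]
eef_rot: [-0.119, 2.688, 0.034]
wrist_force: [-0.8, -0.1, 0.1]
gripper_width: 0.0848
```

```bash
python3 -c "
from plan import *
inc(pose_rack(.09,.04));inc(pose_rack(.09,.004)); print(env.read_state()['q'])"
```

```text
t 3.18 inc mm [  4.4 -11.9   0. ] turn [-0.005 -0.003 -0.017] tgt [0.6289 0.0638 0.111 ]
t 3.18 inc mm [ 20.1 -10.8 -32.3] turn [-0.005 -0.003 -0.017] tgt [0.6446 0.0649 0.0786]
[ 0.08939327  0.67647169 -0.40484536  2.11580388  1.82919411  0.29170079
 -0.28950269]
```

Emit:
arm_command(increments=[[[0,0,0],[0,0,0]],[[0,0,0],[0,0,0]],[[0,0,0],[0,0,0]]])

```text
time_s: 3.43
eef_pos: [0.6266, 0.0744, 0.1156]
eef_rot: [-0.116, 2.681, 0.032]
wrist_force: [0.0, -0.4, -0.4]
gripper_width: 0.0848
```

```bash
python3 -c "
from plan import *
inc(pose_rack(.09,.04));inc(pose_rack(.09,.004)); print(env.read_state()['q'])"
```

```text
t 3.43 inc mm [  2.3 -10.6  -4.6] turn [-0.004  0.005 -0.015] tgt [0.6289 0.0638 0.111 ]
t 3.43 inc mm [ 18.   -9.5 -37. ] turn [-0.004  0.005 -0.015] tgt [0.6446 0.0649 0.0786]
[ 0.09115468  0.66915982 -0.40487516  2.11558235  1.83030965  0.29216793
 -0.29080814]
```

Emit:
arm_command(increments=[[[1,-5,-2],[-0.002,0.002,-0.007]],[[2.3,-10.6,-4.6],[-0.004,0.005,-0.015]],[[2.3,-10.6,-4.6],[-0.004,0.005,-0.015]],[[2.3,-10.6,-4.6],[-0.004,0.005,-0.015]],[[2.3,-10.6,-4.6],[-0.004,0.005,-0.015]]])

```text
time_s: 3.85
eef_pos: [0.6284, 0.063, 0.1085]
eef_rot: [-0.096, 2.69, 0.023]
wrist_force: [-0.4, 0.8, 0.4]
gripper_width: 0.0849
```

```bash
python3 -c "
from plan import *
inc(pose_rack(.09,.04));inc(pose_rack(.09,.004)); print(env.read_state()['q'])"
```

```text
t 3.85 inc mm [0.5 0.8 2.5] turn [-0.    -0.004  0.001] tgt [0.6289 0.0638 0.111 ]
t 3.85 inc mm [ 16.2   1.9 -29.9] turn [-0.    -0.004  0.001] tgt [0.6446 0.0649 0.0786]
[ 0.10187749  0.68189355 -0.3959515   2.10979401  1.82863984  0.29116286
 -0.28621081]
```

Emit:
arm_command(increments=[[[3,0,-6],[0,0,0]],[[6,0.5,-13],[0,0,0]],[[10,0.5,-20],[0,0,0]],[[13,1,-27],[0,0,0]],[[15.5,1,-32],[0,0,0]],[[15.5,1,-32],[0,0,0]],[[15.5,1,-32],[0,0,0]],[[15.5,1,-32],[0,0,0]]])

```text
time_s: 4.52
eef_pos: [0.6438, 0.0643, 0.0763]
eef_rot: [-0.096, 2.69, 0.023]
wrist_force: [0.2, -0.3, -0.2]
gripper_width: 0.085
```

```bash
python3 -c "
from plan import *
inc(pose_rack(.09,.004)); 
c=viewer.camera('side'); save(c,'a.png'); d=viewer.camera('top'); save(d,'b.png')
A=cv2.imread('a.png')[120:220,290:400]; B=cv2.imread('b.png')[110:210,270:380]
cv2.imwrite('pics/g1.png',cv2.resize(np.hstack([A,B]),None,fx=3.6,fy=3.6,interpolation=cv2.INTER_CUBIC))"
```

```text
t 4.52 inc mm [0.8 0.7 2.3] turn [-0.    -0.004  0.001] tgt [0.6446 0.0649 0.0786]
```

View pics/g1.png

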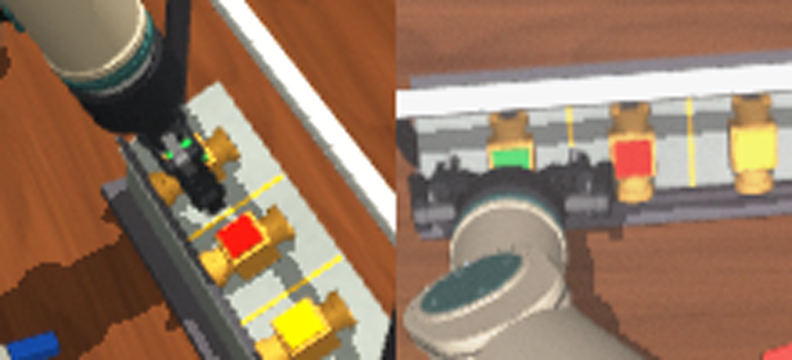

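The gripper straddles the green valve: in the top view its tag is at 512,158, midway between the fingers at 433 and 590. I'll raise it 2 mm and close.

Emit:
arm_command(increments=[[[0.5,0.5,2],[0,-0.003,0]],[[0.5,0.5,2],[0,-0.003,0]],[[0.5,0.5,2],[0,-0.003,0]],[[0.5,0.5,2],[0,-0.003,0]],[[0.5,0.5,2],[0,-0.003,0]],[[0.5,0.5,2],[0,-0.003,0]],[[0.5,0.5,2],[0,-0.003,0]],[[0.5,0.5,2],[0,-0.003,0]],[[0.5,0.5,2],[0,-0.003,0]],[[0.5,0.5,2],[0,-0.003,0]]], fingers=10, grip_force=70)

```text
time_s: 5.45
eef_pos: [0.6444, 0.0647, 0.0788]
eef_rot: [-0.096, 2.686, 0.022]
wrist_force: [-2.6, -1.1, 5.1]
gripper_width: 0.0324
```

```bash
python3 -c "
from plan import *
inc(pose_rack(.09,.004)); inc(pose_rack(.09,.09));s=env.read_state();print(s['moment'])"
```

```text
t 5.45 inc mm [ 0.3  0.2 -0.2] turn [-0.    -0.     0.001] tgt [0.6446 0.0649 0.0786]
t 5.45 inc mm [-37.3  -2.5  77.1] turn [-0.    -0.     0.001] tgt [0.607  0.0622 0.1559]
[-0.13067314  0.50907141  0.00158519]
```

Emit:
arm_command(increments=[[[-2,0,4],[0,0,0]],[[-6,0,13],[0,0,0]],[[-12,-1,25],[0,0,0]],[[-20,-1,42],[0,0,0]],[[-29,-2,60],[0,0,0]],[[-37,-2.5,77],[0,0,0]],[[-37,-2.5,77],[0,0,0]],[[-37,-2.5,77],[0,0,0]]])

```text
time_s: 6.12
eef_pos: [0.6076, 0.0621, 0.156]
eef_rot: [-0.096, 2.686, 0.022]
wrist_force: [0.4, 0.3, -2.8]
gripper_width: 0.0329
```

```bash
python3 -c "
from plan import *
inc(pose_nest('green',.13)); s=env.read_state();print(s['moment'],s['gripper_width'],s['q'])"
```

```text
t 6.12 inc mm [-173.   151.5  -26. ] turn [-0.005  0.455 -0.117] tgt [0.4346 0.2136 0.13  ]
[-0.05435312  0.66645112 -0.01420774] 0.03292492956894061 [ 0.10901327  0.57086544 -0.40377344  2.13839027  1.55385814  0.26430608
 -0.03525447]
```

Emit:
arm_command(increments=[[[-18,8,4],[0,0,0]],[[-40,20,4],[0,0,0]],[[-60,35,4],[0,0.02,0]],[[-80,52,4],[0,0.06,-0.01]],[[-97,70,4],[0,0.12,-0.03]],[[-112,86,4],[0,0.18,-0.05]],[[-126,101,4],[0,0.24,-0.07]],[[-139,115,4],[0,0.3,-0.09]],[[-151,128,4],[0,0.36,-0.1]],[[-163,141,4],[-0.003,0.41,-0.11]],[[-173,151,4],[-0.005,0.455,-0.117]],[[-173,151,4],[-0.005,0.455,-0.117]]])

```text
time_s: 7.12
eef_pos: [0.4347, 0.2154, 0.1583]
eef_rot: [-0.074, -3.137, -0.005]
wrist_force: [1.8, 0.9, -2.1]
gripper_width: 0.0329
```

Emit:
arm_command(increments=[[[0,0,0],[0,0,0]],[[0,0,0],[0,0,0]],[[0,0,0],[0,0,0]]])

```text
time_s: 7.37
eef_pos: [0.4346, 0.2118, 0.1588]
eef_rot: [-0.076, -3.139, 0.002]
wrist_force: [0.3, -1.0, -2.5]
gripper_width: 0.0332
```

```bash
python3 -c "
from plan import *
inc(pose_nest('green',.06)); s=env.read_state();print(s['moment'],s['gripper_width'],s['q'])"
```

```text
t 7.37 inc mm [  0.    1.8 -98.8] turn [ 0.001 -0.001  0.001] tgt [0.4346 0.2136 0.06  ]
[ 0.02982225 -0.0050586  -0.00396929] 0.033212183448741654 [ 0.00267496  0.6062243  -0.7635521   2.03171482  0.61806079  0.74785431
  0.37722029]
```

Emit:
arm_command(increments=[[[0,1,-15],[0,0,0]],[[0,2,-40],[0,0,0]],[[0,2,-65],[0,0,0]],[[0,2,-90],[0,0,0]],[[0,2,-104],[0,0,0]],[[0,2,-104],[0,0,0]],[[0,2,-104],[0,0,0]],[[0,2,-104],[0,0,0]]])

```text
time_s: 8.03
eef_pos: [0.435, 0.2154, 0.0562]
eef_rot: [-0.075, -3.141, -0.002]
wrist_force: [-0.9, 0.6, -2.1]
gripper_width: 0.0325
```

```bash
cat > chk.py <<'E'
import sys
from plan import *
col,name=sys.argv[1:3]; dz=float(sys.argv[3]) if len(sys.argv)>3 else -.004
inc(pose_nest(col,.055)); inc(pose_nest(col,.010)); s=env.read_state(); M=rot(s['eef_rot']); out=[]
print(s['gripper_width'],s['wrist_force'].round(1))
for n in('side','top'):
    c=viewer.camera(n); im=cv2.cvtColor(c['pixels'],cv2.COLOR_RGB2BGR); k=5
    o=s['eef_pos']+[0,0,dz]
    a=np.arctan2(M[1,1],M[0,1])-np.pi/2; Rz=R.from_euler('z',a)
    q=proj(c,[o]).ravel(); x0,y0=int(q[0])-39,int(q[1])-45
    im=cv2.resize(im[y0:y0+90,x0:x0+78],None,fx=k,fy=k,interpolation=cv2.INTER_CUBIC)
    x,y,b=NEST[col]; Rn=R.from_euler('z',b)
    def dr(P,co): 
        cv2.polylines(im,[(((proj(c,P)-[x0,y0])+.5)*k).astype(int)],True,co,1)
    t=np.linspace(0,2*np.pi,30)
    for e in(-.035,.035): dr(Rz.apply(np.c_[0*t+e,.015*np.cos(t),.015+.015*np.sin(t)])+o,(255,255,0))
    dr(Rn.apply([[.058,.042,.006],[-.058,.042,.006],[-.058,-.042,.006],[.058,-.042,.006]])+[x,y,0],(255,0,255))
    out.append(im)
cv2.imwrite(f'pics/{name}.png',np.hstack(out))
E
python3 chk.py green n1
```

```text
t 8.03 inc mm [-0.4 -1.8 -1.2] turn [-0.001 -0.    -0.   ] tgt [0.4346 0.2136 0.055 ]
t 8.03 inc mm [ -0.4  -1.8 -46.2] turn [-0.001 -0.    -0.   ] tgt [0.4346 0.2136 0.01  ]
0.03252981309665953 [-0.9  0.6 -2.1]
```

View pics/n1.png

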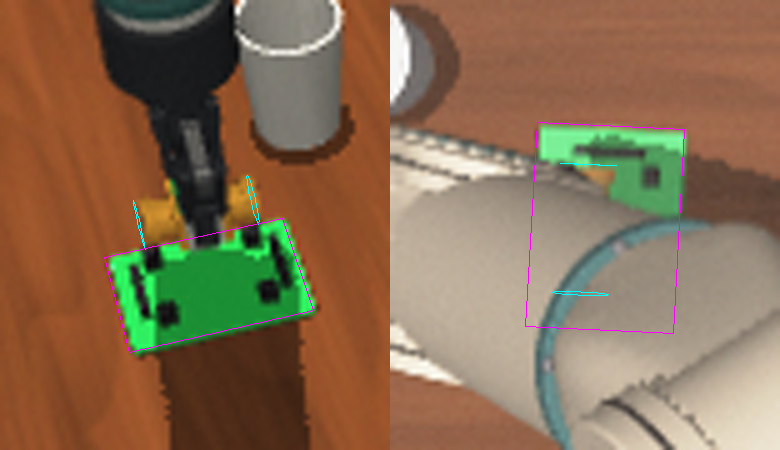

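Emit:
arm_command(increments=[[[0,-1,-8],[0,0,0]],[[0,-1,-18],[0,0,0]],[[0,-1,-26],[0,0,0]],[[0,-1,-26],[0,0,0]],[[0,-1,-26],[0,0,0]],[[0,-1,-26],[0,0,0]]])

```text
time_s: 8.63
eef_pos: [0.4342, 0.2143, 0.0292]
eef_rot: [-0.074, -3.139, -0.001]
wrist_force: [0.1, 0.2, -1.5]
gripper_width: 0.0328
```

```bash
python3 -c "
from plan import *
inc(pose_nest('green',.0115)); inc(pose_nest('green',.009))"
```

```text
t 8.63 inc mm [  0.4  -0.7 -17.7] turn [-0.001 -0.002 -0.001] tgt [0.4346 0.2136 0.0115]
t 8.63 inc mm [  0.4  -0.7 -20.2] turn [-0.001 -0.002 -0.001] tgt [0.4346 0.2136 0.009 ]
```

Emit:
arm_command(increments=[[[0.4,-0.7,-4],[0,0,0]],[[0.4,-0.7,-8],[0,0,0]],[[0.4,-0.7,-12],[0,0,0]],[[0.4,-0.7,-15],[0,0,0]],[[0.4,-0.7,-17],[0,0,0]],[[0.4,-0.7,-17],[0,0,0]],[[0.4,-0.7,-17],[0,0,0]],[[0.4,-0.7,-17],[0,0,0]]])

```text
time_s: 9.3
eef_pos: [0.4349, 0.2136, 0.0124]
eef_rot: [-0.075, -3.139, -0.001]
wrist_force: [-1.1, -0.4, -2.7]
gripper_width: 0.0331
```

```bash
python3 chk.py green n2; python3 -c "
from plan import *
print(env.read_state()['moment'])"
```

```text
t 9.3 inc mm [-0.3  0.  42.6] turn [-0.001 -0.001 -0.   ] tgt [0.4346 0.2136 0.055 ]
t 9.3 inc mm [-0.3  0.  -2.4] turn [-0.001 -0.001 -0.   ] tgt [0.4346 0.2136 0.01  ]
0.0331303827247532 [-1.1 -0.4 -2.7]
[-0.00815218 -0.02632162  0.0445238 ]
```

View pics/n2.png

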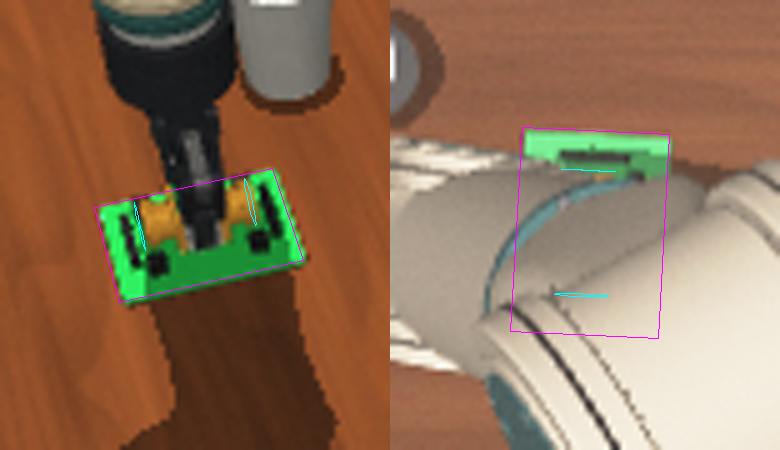

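The valve sits centred between the stops and guides in the side view, with the flanges at 142 and 250. There is no contact yet, so I'll creep down.

Emit:
arm_command(increments=[[[0,0,-0.5],[0,0,0]],[[0,0,-1],[0,0,0]],[[0,0,-1.5],[0,0,0]],[[0,0,-2],[0,0,0]],[[0,0,-2],[0,0,0]],[[0,0,-2],[0,0,0]]])

```text
time_s: 9.9
eef_pos: [0.4349, 0.2135, 0.0107]
eef_rot: [-0.075, -3.14, -0.001]
wrist_force: [-1.4, -0.6, 4.0]
gripper_width: 0.0324
```

Emit:
arm_command(increments=[[[0,0,-0.5],[0,0,0]],[[0,0,-0.5],[0,0,0]],[[0,0,-1],[0,0,0]],[[0,0,-1],[0,0,0]],[[0,0,-1],[0,0,0]]])

```text
time_s: 10.32
eef_pos: [0.4349, 0.2134, 0.0106]
eef_rot: [-0.075, -3.141, -0.0]
wrist_force: [-3.4, -1.8, 16.1]
gripper_width: 0.0329
```

Emit:
arm_command(increments=[[[0,0,0.7],[0,0,0]],[[0,0,0.7],[0,0,0]],[[0,0,0.7],[0,0,0]],[[0,0,0.7],[0,0,0]],[[0,0,0.7],[0,0,0]],[[0,0,0.7],[0,0,0]],[[0,0,0.7],[0,0,0]],[[0,0,0.7],[0,0,0]]], fingers=75)

```text
time_s: 10.98
eef_pos: [0.4348, 0.2135, 0.01]
eef_rot: [-0.075, -3.139, -0.001]
wrist_force: [-0.6, 0.9, -0.8]
gripper_width: 0.0752
```

Emit:
arm_command(increments=[[[0,0,6],[0,0,0]],[[0,0,20],[0,0,0]],[[0,0,45],[0,0,0]],[[0,0,80],[0,0,0]],[[0,0,120],[0,0,0]],[[0,0,150],[0,0,0]],[[0,0,170],[0,0,0]],[[0,0,170],[0,0,0]],[[0,0,170],[0,0,0]],[[0,0,170],[0,0,0]]], fingers=75)

```text
time_s: 11.82
eef_pos: [0.4344, 0.2127, 0.1796]
eef_rot: [-0.075, -3.138, 0.001]
wrist_force: [-0.6, 0.8, -0.9]
gripper_width: 0.0752
```

```bash
python3 -c "
from plan import *
inc(pose_rack(0,.12)); s=env.read_state(); print(s['gripper_width'],s['q'])
from fit import cmask
for n in('side','top'):
    c=viewer.camera(n)
    print(n,[(int(a),p.round(1).tolist(),atz(c,[p],.039)[0].round(4)[:2]) for a,p,_ in cmask(c,'green')[:3]], [(int(a),p.round(1).tolist()) for a,p,_ in cmask(c,'red')[:3]])
    if n=='side': A=c['pixels'][125:205,220:300,::-1]; cv2.imwrite('pics/n3.png',cv2.resize(A,None,fx=6,fy=6,interpolation=cv2.INTER_CUBIC))"
```

```text
t 11.82 inc mm [ 166.  -241.2    3.3] turn [ 0.006 -0.456  0.118] tgt [ 0.6004 -0.0285  0.1829]
0.07519167842971491 [ 0.02754277  0.57960361 -0.79822358  2.01002218  0.58027121  0.7942442
  0.40951284]
side [(370, [263.7, 171.8], array([0.4281, 0.1678])), (55, [262.7, 160.8], array([0.4371, 0.2128])), (5, [254.8, 161.4], array([0.4136, 0.219 ]))] [(1205, [312.3, 275.6]), (76, [356.0, 185.1])]
top [(274, [254.7, 216.9], array([0.469 , 0.1972])), (19, [262.6, 241.6], array([0.4004, 0.1746])), (9, [243.9, 221.1], array([0.4571, 0.2272]))] [(1156, [391.7, 222.6]), (82, [335.6, 153.4])]
```

View pics/n3.png

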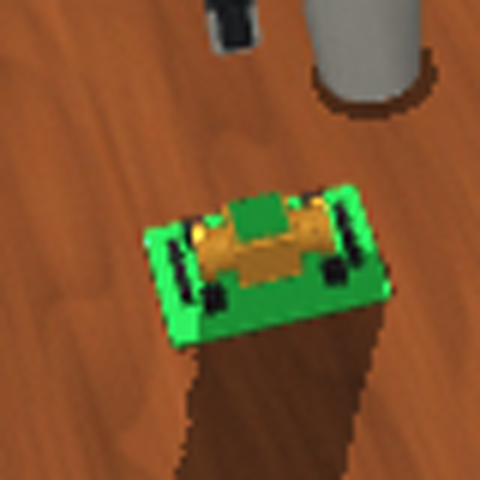

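The green valve lies flat between the guides and stops with its tag up (tag at 258,215 in the crop). Now the red one.

Emit:
arm_command(increments=[[[8,-12,5],[0,-0.03,0.01]],[[22,-32,10],[0,-0.08,0.02]],[[37,-54,10],[0,-0.13,0.03]],[[53,-77,10],[0,-0.18,0.04]],[[69,-100,10],[0,-0.23,0.05]],[[85,-123,10],[0,-0.28,0.07]],[[101,-146,10],[0.002,-0.33,0.08]],[[117,-169,10],[0.004,-0.38,0.1]],[[133,-193,8],[0.005,-0.42,0.11]],[[148,-216,6],[0.006,-0.456,0.118]],[[160,-233,4],[0.006,-0.456,0.118]],[[166,-241,3],[0.006,-0.456,0.118]]], fingers=85)

```text
time_s: 12.92
eef_pos: [0.6006, -0.0322, 0.1819]
eef_rot: [-0.095, 2.688, 0.019]
wrist_force: [0.5, 0.5, 0.5]
gripper_width: 0.0851
```

Emit:
arm_command(increments=[[[0,0,0],[0,0,0]],[[0,0,0],[0,0,0]],[[0,0,0],[0,0,0]],[[0,0,0],[0,0,0]],[[0,0,0],[0,0,0]]])

```text
time_s: 13.33
eef_pos: [0.6005, -0.0263, 0.1832]
eef_rot: [-0.1, 2.686, 0.025]
wrist_force: [-0.5, -0.1, 0.4]
gripper_width: 0.0849
```

```bash
python3 -c "
from plan import *
inc(pose_rack(0,.12));inc(pose_rack(0,.04)); s=env.read_state(); print(s['q'])"
```

```text
t 13.33 inc mm [-0.  -2.2 -0.4] turn [-0.001  0.    -0.003] tgt [ 0.6004 -0.0285  0.1829]
t 13.33 inc mm [ 35.    0.3 -72.3] turn [-0.001  0.    -0.003] tgt [ 0.6354 -0.026   0.111 ]
[ 0.40763041  0.53278801 -0.54575683  2.1339845   1.28152534  0.24861086
  0.41742577]
```

Emit:
arm_command(increments=[[[4,-1,-9],[0,0,0]],[[11,-0.5,-23],[0,0,0]],[[19,0,-40],[0,0,0]],[[27,0,-56],[0,0,0]],[[33,0.5,-68],[0,0,0]],[[35,0.5,-72],[0,0,0]],[[35,0.5,-72],[0,0,0]],[[35,0.5,-72],[0,0,0]],[[35,0.5,-72],[0,0,0]],[[35,0.5,-72],[0,0,0]]])

```text
time_s: 14.17
eef_pos: [0.636, -0.027, 0.1121]
eef_rot: [-0.098, 2.685, 0.023]
wrist_force: [0.4, 0.0, 0.6]
gripper_width: 0.0849
```

```bash
python3 -c "
from plan import *
inc(pose_rack(0,.04));inc(pose_rack(0,.004)); s=env.read_state(); print(s['q'])"
```

```text
t 14.17 inc mm [-0.6  1.  -1.2] turn [-0.001  0.002 -0.001] tgt [ 0.6354 -0.026   0.111 ]
t 14.17 inc mm [ 15.2   2.1 -33.5] turn [-0.001  0.002 -0.001] tgt [ 0.6512 -0.0248  0.0786]
[ 0.38007435  0.70615958 -0.53465224  2.09369931  1.77537571  0.29448812
 -0.03474081]
```

Emit:
arm_command(increments=[[[3,0.5,-6],[0,0,0]],[[6,1,-13],[0,0,0]],[[9,1,-20],[0,0,0]],[[12,1.5,-27],[0,0,0]],[[15.2,2,-33],[0,0,0]],[[15.2,2,-33],[0,0,0]],[[15.2,2,-33],[0,0,0]],[[15.2,2,-33],[0,0,0]]])

```text
time_s: 14.83
eef_pos: [0.651, -0.0249, 0.078]
eef_rot: [-0.098, 2.686, 0.024]
wrist_force: [-0.5, 0.4, 0.6]
gripper_width: 0.0853
```

```bash
python3 -c "
from plan import *
inc(pose_rack(0,.004))"
```

```text
t 14.83 inc mm [0.2 0.1 0.6] turn [-0.001  0.    -0.   ] tgt [ 0.6512 -0.0248  0.0786]
```

Emit:
arm_command(increments=[[[0,0,0.5],[0,0,0]],[[0,0,0.5],[0,0,0]],[[0,0,0.5],[0,0,0]],[[0,0,0.5],[0,0,0]],[[0,0,0.5],[0,0,0]],[[0,0,0.5],[0,0,0]],[[0,0,0.5],[0,0,0]],[[0,0,0.5],[0,0,0]],[[0,0,0.5],[0,0,0]],[[0,0,0.5],[0,0,0]]], fingers=10, grip_force=70)

```text
time_s: 15.67
eef_pos: [0.651, -0.025, 0.0791]
eef_rot: [-0.098, 2.685, 0.024]
wrist_force: [-2.5, -0.8, 5.0]
gripper_width: 0.0329
```

Emit:
arm_command(increments=[[[-2,0,4],[0,0,0]],[[-6,0,13],[0,0,0]],[[-12,-1,25],[0,0,0]],[[-20,-1,42],[0,0,0]],[[-29,-2,60],[0,0,0]],[[-37,-2.5,77],[0,0,0]],[[-37,-2.5,77],[0,0,0]],[[-37,-2.5,77],[0,0,0]],[[-37,-2.5,77],[0,0,0]]])

```text
time_s: 16.42
eef_pos: [0.6139, -0.0279, 0.1548]
eef_rot: [-0.097, 2.687, 0.023]
wrist_force: [-0.9, -0.0, -2.5]
gripper_width: 0.0327
```

```bash
python3 -c "
from plan import *
inc(pose_nest('red',.16)); s=env.read_state(); print(s['q'])"
```

```text
t 16.42 inc mm [-158.1 -158.7    5.2] turn [-0.093  0.445  0.259] tgt [ 0.4558 -0.1866  0.16  ]
[ 0.40821675  0.60543541 -0.55754227  2.12221776  1.51145275  0.2710148
  0.20474494]
```

Emit:
arm_command(increments=[[[-18,-6,6],[0,0,0]],[[-38,-18,6],[0,0,0]],[[-56,-33,6],[0,0.02,0.01]],[[-73,-50,6],[-0.01,0.06,0.03]],[[-88,-67,6],[-0.02,0.11,0.06]],[[-102,-84,6],[-0.035,0.17,0.1]],[[-115,-100,6],[-0.05,0.24,0.14]],[[-127,-116,6],[-0.063,0.3,0.175]],[[-139,-131,6],[-0.075,0.36,0.21]],[[-150,-146,6],[-0.085,0.41,0.24]],[[-158,-158.5,6],[-0.093,0.445,0.259]],[[-158,-158.5,6],[-0.093,0.445,0.259]]])

```text
time_s: 17.42
eef_pos: [0.4558, -0.1891, 0.1598]
eef_rot: [0.517, -3.097, -0.001]
wrist_force: [0.6, -0.4, -2.2]
gripper_width: 0.0328
```

Emit:
arm_command(increments=[[[0,0,0],[0,0,0]],[[0,0,0],[0,0,0]],[[0,0,0],[0,0,0]],[[0,0,0],[0,0,0]]])

```text
time_s: 17.75
eef_pos: [0.4561, -0.1851, 0.1616]
eef_rot: [-0.528, 3.096, 0.0]
wrist_force: [0.6, -1.2, -2.0]
gripper_width: 0.033
```

```bash
python3 -c "
from plan import *
inc(pose_nest('red',.055)); s=env.read_state(); print(s['q'])"
```

```text
t 17.75 inc mm [  -0.3   -1.5 -106.6] turn [-0.     0.001 -0.002] tgt [ 0.4558 -0.1866  0.055 ]
[ 0.96437463  0.69413007 -0.98813512  2.00598321  0.77245995  0.87095584
  1.4509981 ]
```

Emit:
arm_command(increments=[[[0,-1,-15],[0,0,0]],[[0,-1,-40],[0,0,0]],[[0,-1,-65],[0,0,0]],[[0,-1,-90],[0,0,0]],[[0,-1,-116],[0,0,0]],[[0,-1,-128],[0,0,0]],[[0,-1,-128],[0,0,0]],[[0,-1,-128],[0,0,0]],[[0,-1,-128],[0,0,0]]])

```text
time_s: 18.5
eef_pos: [0.457, -0.1867, 0.0346]
eef_rot: [-0.526, 3.095, -0.0]
wrist_force: [0.7, -0.1, -2.1]
gripper_width: 0.0328
```

```bash
python3 chk.py red r1
```

```text
t 18.5 inc mm [-1.2  0.1 20.4] turn [-0.     0.003 -0.001] tgt [ 0.4558 -0.1866  0.055 ]
t 18.5 inc mm [ -1.2   0.1 -24.6] turn [-0.     0.003 -0.001] tgt [ 0.4558 -0.1866  0.01  ]
0.03284726303659274 [ 0.7 -0.1 -2.1]
```

View pics/r1.png

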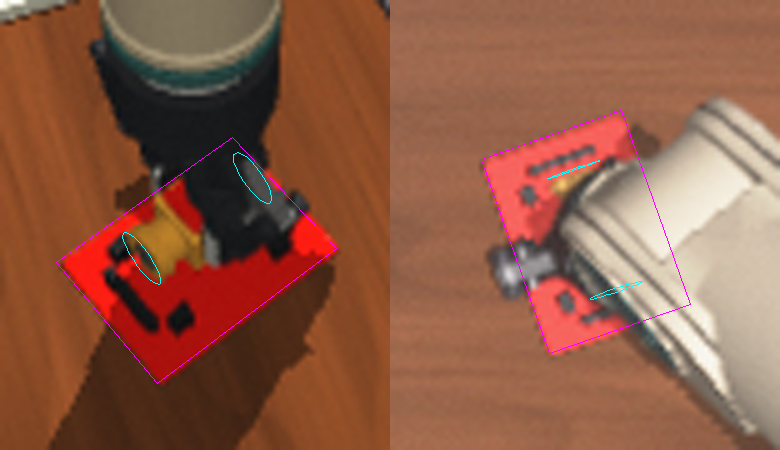

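The valve is over the red nest with its visible flange at 145,255 in the side view, and the outlines match. I'll lower it.

Emit:
arm_command(increments=[[[-0.5,0,-4],[0,0,0]],[[-1,0,-9],[0,0,0]],[[-1,0,-14],[0,0,0]],[[-1,0,-18],[0,0,0]],[[-1,0,-21],[0,0,0]],[[-1,0,-21],[0,0,0]],[[-1,0,-21],[0,0,0]],[[-1,0,-21],[0,0,0]]])

```text
time_s: 19.27
eef_pos: [0.4551, -0.1869, 0.0126]
eef_rot: [-0.525, 3.096, 0.001]
wrist_force: [-0.2, 0.3, -1.8]
gripper_width: 0.0325
```

Emit:
arm_command(increments=[[[0,0,-0.5],[0,0,0]],[[0,0,-1],[0,0,0]],[[0,0,-1.5],[0,0,0]],[[0,0,-2],[0,0,0]],[[0,0,-2],[0,0,0]]])

```text
time_s: 19.68
eef_pos: [0.4551, -0.1871, 0.0109]
eef_rot: [-0.525, 3.096, -0.0]
wrist_force: [-1.1, -0.6, 2.8]
gripper_width: 0.0329
```

Contact came at the same TCP height as the green one (10.7 mm there, 10.9 mm here). A little lower, then I'll check before releasing.

Emit:
arm_command(increments=[[[0,0,-0.5],[0,0,0]],[[0,0,-0.8],[0,0,0]],[[0,0,-0.8],[0,0,0]],[[0,0,-0.8],[0,0,0]]])

```text
time_s: 20.02
eef_pos: [0.4551, -0.1871, 0.0108]
eef_rot: [-0.526, 3.096, -0.001]
wrist_force: [-2.8, -0.3, 12.4]
gripper_width: 0.0329
```

Emit:
arm_command(increments=[[[0,0,0.5],[0,0,0]],[[0,0,0.5],[0,0,0]],[[0,0,0.5],[0,0,0]],[[0,0,0.5],[0,0,0]],[[0,0,0.5],[0,0,0]],[[0,0,0.5],[0,0,0]],[[0,0,0.5],[0,0,0]],[[0,0,0.5],[0,0,0]]], fingers=75)

```text
time_s: 20.68
eef_pos: [0.455, -0.187, 0.0102]
eef_rot: [-0.525, 3.097, 0.001]
wrist_force: [-0.5, -0.2, 0.2]
gripper_width: 0.0749
```

Emit:
arm_command(increments=[[[0,0,6],[0,0,0]],[[0,0,20],[0,0,0]],[[0,0,45],[0,0,0]],[[0,0,80],[0,0,0]],[[0,0,120],[0,0,0]],[[0,0,150],[0,0,0]],[[0,0,180],[0,0,0]],[[0,0,200],[0,0,0]],[[0,0,200],[0,0,0]],[[0,0,200],[0,0,0]]])

```text
time_s: 21.52
eef_pos: [0.4553, -0.1873, 0.2113]
eef_rot: [-0.524, 3.095, -0.002]
wrist_force: [-0.5, 0.7, -0.9]
gripper_width: 0.0747
```

```bash
python3 -c "
from plan import *
c=viewer.camera('side'); cv2.imwrite('pics/fin.png',cv2.resize(c['pixels'][110:360,210:450,::-1],None,fx=2.4,fy=2.4,interpolation=cv2.INTER_CUBIC))
A=c['pixels'][225:325,260:360,::-1]; cv2.imwrite('pics/r2.png',cv2.resize(A,None,fx=6,fy=6,interpolation=cv2.INTER_CUBIC))"
```

```text
(no output)
```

View pics/r2.png

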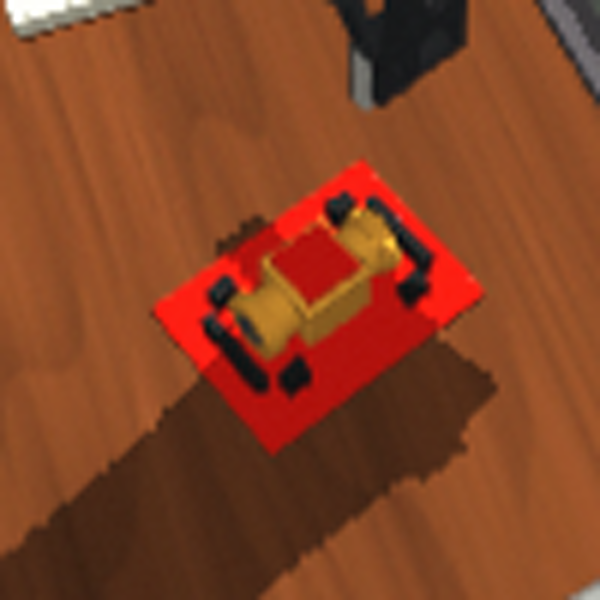

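View pics/fin.png

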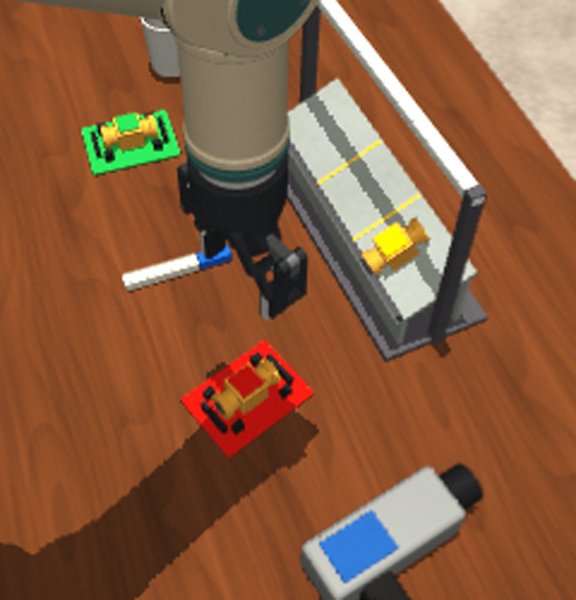

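Both valves lie flat in their nests with tags up: red at 245,385 and green at 128,125 in the overall picture. The yellow one is still on the rack, the marker and analyser look unmoved, and the gripper is clear. Handing in.

```bash
python3 -c "
from h import *
print(hand_in())"
```

```text
the job is handed in; nothing more can be done
None
```

Both valves are sorted and the job is handed in at about 21.6 s of the 61 s allowed. The green-tagged valve went into the green nest first, then the red-tagged one into the red nest. I lowered each until it touched the plate (12–16 N at the wrist) and only then released it.

- **Placing:** the last side-camera pictures show both valves flat between guides and stops with tags up. The yellow one is still on the rack, and the gripper was about 20 cm above the red nest, touching nothing.
- **Bystanders:** the marker and analyser look unmoved in the last picture. The tin is mostly hidden by the arm there; it was in view and undisturbed just after the green valve was placed. I compared these by eye only and did not re-measure them.
- **Disagreements:** the two cameras differed by 3–4 mm in x on the nest positions, so I used a joint fit, within the nests' play. While the green valve was held, it looked about 2° tilted; it lay flat after release. The top camera's view of both nests was partly blocked by the arm, so the final placing was checked from the side camera only.

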